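Fold away the display and shut the test set's case

ROBOT

A 6-joint arm with a two-finger parallel gripper is mounted at the origin on the work surface. World frame = base frame: x ahead of the robot, y to its left, z up, the work surface at z = 0. Lengths are in m, angles in degrees, forces in N, time in s.
With the tool pointing down it reaches from about 0.15 to 0.775 m from the base axis. Payload 6.1 kg.
Tool frame: the origin (TCP) lies midway between the tips of the shut fingers; the grasp point (between the pads) lies 19 mm behind it (grip_point_offset is the distance from the TCP to the grasp point, in m); z points along the fingers, y is the direction in which the jaws open and shut (so a half turn about z gives the same grasp; the last joint's range is limited). The gripper opens to 85 mm and grips with 20 to 120 N. Pads are 22 mm wide; open, the fingers measure 114 mm over their backs; the gripper's body (76 mm by 85 mm) begins 54 mm behind the grasp point. The pads swing forward as they close: fully open they stand 13 mm farther back than shut.
Start: joints at [-68.182, 7.208, -2.269, 80.523, 0, 90], TCP at [0.195, -0.487, 0.202] pointing down, gripper open.
Joint ranges: [-155.77, 155.77], [-54.66, 111.73], [-72.52, 77.12], [-102.08, 115.82], [-83.92, 84.16], [-180, 180]. Speed limits (degrees/s): [136.94, 136.94, 172.46, 180, 180, 180].

INTERFACE

Orientations are given as [roll, pitch, yaw] about the fixed x, y, z axes, in that order (R = Rz(yaw) Ry(pitch) Rx(roll)).
In Python, from cell import * gives the robot as it stands. The module is installed in compiled form; this text tells all that it offers.
- The arm moves only by the tool servo_tool, never from a script. Its argument "moves" is a list of rows, each a list of 3 entries, a list of its own where there are three numbers: the shift along the tool's x, y, z in cm, then the turn about the tool's z in rad, then the finger opening in cm, from 0 to 8.54. A call has exactly 8 rows; each row is the pose to reach, as a shift and turn from the pose measured when the call began, along the tool's axes at that moment; what a row does not reach only later rows make up. A row lasts 1/10 s, in which the tool goes at most 50 mm and 8.59 degrees, less where a joint would pass 70% of its speed; a pose out of reach is approached as far as the arm can. A call with a gripper value outside its range is refused whole. The fingers move at their own pace and stop on an object; "newtons" is the grip in N (left out, the last holds). Time passes only in rows, so rows that repeat a pose let the fingers close, or fill a call up. It gives the time, the measured TCP pose, the force and the opening at its end, in the units of the state.
- observe(): the state, without advancing time (a new reading comes with each control period).
- camera(name): name is "scene" or "side" or "wrist"; returns a dict with "image" (420x560x3 uint8, red, green, blue), "fx", "fy", "cx", "cy" (pixels), "k1" (the pictures are not rectified: a ray, as slopes to the right and down, at radius r is drawn at 1 + k1 r^2 times it, then the intrinsics apply), "extrinsics" (4x4, takes a point from camera to world coordinates); the wrist camera has in their place "T_tool_cam" (4x4, takes a point from camera to tool coordinates, whose origin is the TCP and whose axes are the flange's). Camera axes: x right, y down, z forward; pixel columns grow to the right and rows downward; lengths in m; the calibration is good to about 2 mm. A picture is of the moment at which its call begins: read the wrist's pose just before it. There is no depth.
- sign_off(): hands the job in, once; it reports no verdict.
Trained networks look in a picture, given as the dict that the camera call returned (one of the last four; its "shot" number tells which), for a name from the list of things; names that differ only in an ending like _2 or _b are one class to them, and where a whole thing is asked for, a point or a joint stands for the part that bears it (a point fixed in the world has none). Each returns a list of dicts, best first, with "conf" (0 to 1); they miss things now and then, are a little off and sometimes report something else, mostly with a low value. They report only what shows in the picture. A call takes as long as a camera call.
- silhouettes(picture, thing): "region" (420x560 bool, what is visible of it).
- spot_point(picture, thing): "centre" ([x, y, z] in m, in the coordinates of the camera as it stood for that picture, good to about 4 mm: a listed point, or the origin of a listed thing).
The state is a dict: "time_s": time; "joint_pos": joint angles; "joint_vel": joint speeds; "effort": joint torques, N m; "tool_pos": TCP position; "ee_rot": TCP orientation; "contact_force": force on the tool from outside, world axes, zero at the start; "torque": the same for the moment, N m; "gripper_width": opening from 0.0 (shut) to 1.0 (fully open).
Only numpy, scipy, OpenCV 4.12 (cv2) and the standard library are available. Lean on these libraries where they do the work, as an engineer would, in place of code of your own. Each camera call takes 0.05 s, during which the arm holds its last target.

TASK

Pack up the portable test set in the open case: push its standing display down until it lies flat and flush in its recess, then swing the lid over and press it fully shut. Do it all by pushing with the fingers: do not grip the display or the lid, go easy on the display, ease the lid down without slamming it, and leave the things in and around the case where they are.

Things in the scene. Friction and masses are not known exactly. Their poses are not given: they have to be found in the camera images.
- case: open test set: dark flight case, aluminium edges, base 230 (x) x 340 (y) x 100 mm high, fixed on a plywood board whose top is 12 to 38 mm above the bench. Origin: centre of the case's underside; x from its front (handle, 26 mm proud) to its back (lid hinge), y along the hinge. Rim z = 100, deck z = 84 mm (y -66 to 164 mm; knobs 13 mm high) with the display's recess; foam bay y -164 to -70 mm
- display (a joint): angle of the display, rad: 0 = flat and flush in its recess, screen up; 1.57 = upright; stop at 1.62. It turns about the case's y direction at display_hinge; folding down, its free edge goes towards the lid hinge (case +x). A friction hinge (0.18 N m) holds it at any angle; no spring, no catch
- display_hinge (a point): middle of the display's hinge axis, on the plane of its screen side; at x = -66, y = 76, z = 84 mm in the case frame. Site x runs from the hinge to the display's free edge, y along the hinge, z out of the screen (to the case's front when upright, up when flat)
- display_edge (a point): middle of the display's free edge on the screen side, 108 mm from the hinge axis. The display is a black slab, 150 mm along the hinge, 104 mm from 4 mm off the hinge to this edge, 14 mm thick (to the back of the screen side), 0.18 kg. Its screen side is a plane through the hinge axis
- lid (a joint): angle of the lid, rad: 0 = fully shut on the rim; 1.57 = upright; stop at 1.9 (leaning back). It turns about the case's y direction at lid_hinge; shutting, its free edge swings over towards the case's -x and down. Friction stays (0.85 N m) hold the lid (about 0.5 kg) at any angle: it must be pushed all the way. A standing display stops it
- lid_hinge (a point): middle of the lid's hinge axis, on the back of the case: x = 119, y = 0, z = 100 mm in the case frame. Site x runs from the lid's free edge to its hinge, y along the hinge, z out of the lid's outer face (backwards when upright, up when shut)
- lid_edge (a point): middle of the lid's free edge, at the corner of its outer face and front side: 234 mm from the hinge axis along the lid and 40 mm out from it. The lid is a shell 230 x 340 mm, 40 mm deep, open to the case; its outer face is a plane 40 mm from the hinge axis
- small_driver: loose loudspeaker drive unit, 68 mm across, 38 mm tall, standing on its magnet on the board in front of the case; leave it. Origin: centre of its underside.
- screwdriver: loose screwdriver, 190 mm long, black handle, lying on the board in front of the case; leave it. Origin: under its middle.
- tape_roll: loose roll of paper tape, 92 mm across, 24 mm tall, lying on the bench to one side; leave it. Origin: centre of its underside.
- calibrator: loose aluminium sound calibrator, 47 mm across, 80 mm tall, standing in the foam bay, top 102 mm above the case's underside; it clears the shut lid; leave it. Origin: centre of its underside.
- microphone: loose steel measuring microphone, 20 mm across, 74 mm tall, standing in the foam bay, top 96 mm above the case's underside; it clears the shut lid; leave it. Origin: centre of its underside.
- woofer: loose loudspeaker drive unit, 164 mm across, 86 mm tall, cone up, on the bench to one side; leave it. Origin: centre of its underside.
- coil: loose copper coil on a black spool, 60 mm across, 30 mm tall, on the bench to one side; leave it. Origin: centre of its underside.

How it is judged (in metres and radians):
On the way, in this order (a step that is already met when the one before it is completed fails the run):
1. the display lies flat in its recess (within 0.06 rad) while the lid still stands open (above 0.8 rad) (value of joint display below 0.06 rad and value of joint lid above 0.8 rad), for 0.2 s.
2. the lid is shut (within 0.03 rad) over the flat display (value of joint lid below 0.03 rad and value of joint display below 0.06 rad), for 0.2 s.
At the end, for the whole second after the job is handed in: The display is flat (joint within 0.06 rad of 0) and the lid is shut over it (joint within 0.03 rad of 0, about 7 mm at its free edge) and at rest; every loose thing is within 30 mm of where it stood (all of step 2 and velocity of joint lid between -0.05 and 0.05 rad/s and distance of each of small_driver, screwdriver, tape_roll, calibrator, microphone, woofer, coil from where it was at the start of the episode below 0.03 m); the robot touches nothing.
It fails at once if a loose thing in or around the case is moved by more than 30 mm or carried off (distance of any of small_driver, screwdriver, tape_roll, calibrator, microphone, woofer, coil from where it was at the start of the episode above 0.03 m).
It fails at once if the display is gripped: fingers press on its screen side and its back at once (contact force between the fingers and display_c1 above 1.5 N and contact force between the fingers and display_c2 above 1.5 N).
It fails at once if the lid is gripped: fingers press on its outside and its lining at once ((contact force between the fingers and lid_c0 above 1.5 N or contact force between the fingers and lid_c1 above 1.5 N or contact force between the fingers and lid_c2 above 1.5 N or contact force between the fingers and lid_c3 above 1.5 N or contact force between the fingers and lid_c4 above 1.5 N) and (contact force between the fingers and lid_c5 above 1.5 N or contact force between the fingers and lid_c6 above 1.5 N or contact force between the fingers and lid_c7 above 1.5 N or contact force between the fingers and lid_c8 above 1.5 N or contact force between the fingers and lid_c9 above 1.5 N)).
It fails at once if the display is pressed with more than 60 N (contact force between anything else and display above 60 N).
It fails at once if the lid is slammed (faster than 2 rad/s in the last 0.3 rad) (value of joint lid below 0.3 rad and velocity of joint lid below -2 rad/s).
It also fails if it takes over 54 s, if anything falls off the work surface, if the arm or the gripper's body presses on something with over 40 N, if the wrist force passes 120 N, or if a joint passes its speed limit or range.

## Working session

There is one attempt and no reset: what is moved stays moved. The work goes in short steps, Python scripts to look and compute and a tool call to move; the robot and the scene stay as the last step left them, time stands still between calls to the robot, and variables do not carry over. Pictures are saved under pics/ and viewed, and the job is handed in when it is done.

Besides the shell and the picture viewer there is one more tool, called after "Emit:" as a command line: name --argument value ..., lists and objects as JSON in quotes. servo_tool: Moves the arm, as the interface text tells. Its arguments: {"type":"object","properties":{"moves":{"type":"array","items":{"type":"array"}},"newtons":{"type":"number"}},"required":["moves"]}

```bash
mkdir -p pics; cat > h.py <<'E'
from cell import *
import numpy as np, cv2
from scipy.spatial.transform import Rotation as R
def toolT(s=None):
    s=s or observe(); T=np.eye(4); T[:3,:3]=R.from_euler('xyz',s['ee_rot'],degrees=True).as_matrix(); T[:3,3]=s['tool_pos']; return T
def cam(n,name=None):
    T=toolT(); p=camera(n); p['X']=p['extrinsics'] if n!='wrist' else T@np.array(p['T_tool_cam'])
    p['X']=np.array(p['X'])
    if name: cv2.imwrite('pics/%s.png'%name,p['image'][:,:,::-1])
    return p
def w(p,c): return (p['X']@np.r_[c,1])[:3]
def proj(p,P):
    c=(np.linalg.inv(p['X'])@np.r_[P,1])[:3]; s=c[:2]/c[2]; s=s*(1+p['k1']*(s@s)); return s[0]*p['fx']+p['cx'],s[1]*p['fy']+p['cy']
E
python3 - <<'E'
from h import *
np.set_printoptions(precision=4,suppress=True)
print(observe())
for n in ['scene','side','wrist']:
    p=cam(n,n+'0'); print(n,p['X'])
    for t in ['case','display_hinge','display_edge','lid_hinge','lid_edge','small_driver','screwdriver','tape_roll','calibrator','microphone','woofer','coil']:
        r=spot_point(p,t)
        for q in r[:2]: print(n,t,round(q['conf'],2),w(p,q['centre']))
E
```

```text
{'time_s': 0.0, 'joint_pos': array([-68.183 ,   7.2417,  -2.3273,  80.5244,   0.0009,  90.0015]), 'joint_vel': array([ 0.0602, -0.0607,  0.0585,  0.0111,  0.0418,  0.0126]), 'effort': array([  0.0014, -43.5915,  35.2924,   0.0174,   0.0002,   0.    ]), 'tool_pos': array([ 0.1949, -0.487 ,  0.201 ]), 'ee_rot': array([-179.9066,   -0.0009,   21.8155]), 'contact_force': array([ 0.1871, -0.0823,  0.4155]), 'torque': array([-0.0292, -0.015 , -0.0275]), 'gripper_width': 1.0055590331714017}
scene [[ 0.1207  0.8863 -0.4472  1.2346]
 [ 0.9927 -0.1054  0.0591 -0.1149]
 [ 0.0053 -0.4511 -0.8925  1.497 ]
 [ 0.      0.      0.      1.    ]]
scene case 0.6 [ 0.5299 -0.1356  0.0237]
scene display_hinge 0.97 [ 0.4332 -0.1684  0.1079]
scene display_edge 0.6 [ 0.4391 -0.1653  0.2145]
scene lid_hinge 0.75 [ 0.3617 -0.2678  0.0201]
scene lid_hinge 0.44 [ 0.6606 -0.1125  0.0493]
scene lid_edge 0.97 [0.5944 0.0296 0.3552]
scene small_driver 0.72 [ 0.3609 -0.271   0.0204]
scene screwdriver 0.86 [ 0.5313 -0.3427  0.026 ]
scene tape_roll 0.77 [ 0.5606 -0.5312  0.003 ]
scene tape_roll 0.19 [ 0.438  -0.1686  0
[... 507 characters left out ...]
  0.1044]
side lid_hinge 0.46 [0.4335 0.4161 0.0012]
side lid_edge 0.87 [0.5921 0.0335 0.3545]
side lid_edge 0.22 [ 0.5605 -0.5335  0.004 ]
side small_driver 0.6 [ 0.3599 -0.2694  0.0235]
side screwdriver 0.68 [ 0.531  -0.3431  0.0221]
side tape_roll 0.88 [ 0.5637 -0.5325  0.0002]
side calibrator 0.78 [ 0.6649 -0.114   0.0431]
side calibrator 0.54 [ 0.3602 -0.2693  0.0235]
side microphone 0.66 [ 0.3566 -0.2725  0.0226]
side microphone 0.38 [ 0.6175 -0.2317  0.0436]
side woofer 0.66 [ 0.432   0.4158 -0.0002]
side coil 0.71 [ 0.6115  0.4554 -0.0032]
wrist [[ 0.3715 -0.8926 -0.2555  0.2604]
 [-0.9284 -0.3572 -0.1021 -0.4601]
 [-0.0001  0.2751 -0.9614  0.3739]
 [ 0.      0.      0.      1.    ]]
```

View pics/scene0.png

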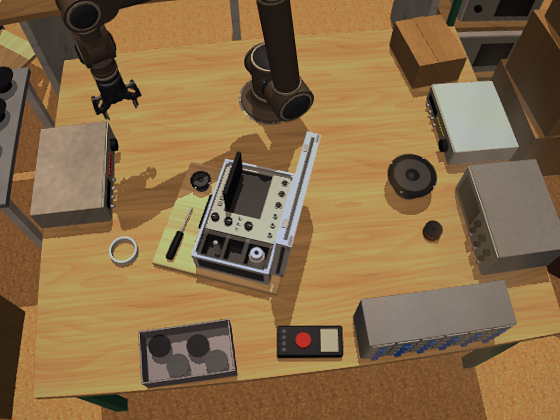

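View pics/side0.png

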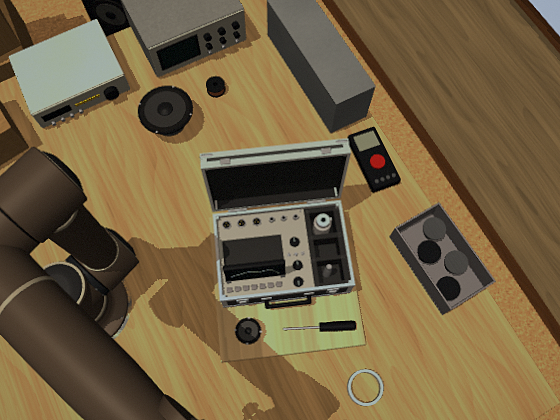

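```bash
python3 - <<'E'
from h import *
np.set_printoptions(precision=4,suppress=True)
from scipy.optimize import least_squares
# case frame at (cx,cy,cz,yaw); obs averaged
obs={'case':[0.5308,-0.133,0.0226],'dh':[0.434,-0.168,0.1055],'cal':[0.6632,-.1134,.0456]}
loc={'case':[0,0,0],'dh':[-.066,.076,.084]}
def pt(v,l): return R.from_euler('z',v[3]).apply(l)+v[:3]
def f(v,full=0):
    r=[pt(v,loc[k])-obs[k] for k in loc]
    # lid edge: angle v[4]; shut: x=119-234,z=100+40
    a=v[4]; d=np.array([-np.cos(a)*.234+np.sin(a)*.04,0,np.sin(a)*.234+np.cos(a)*.04])
    r.append(pt(v,np.array([.119,0,.1])+d)-[0.5932,0.0315,0.3548])
    b=v[5]; r.append(pt(v,np.array([-.066,.076,.084])+.108*np.array([np.cos(b),0,np.sin(b)]))-[0.436,-.167,.2136])
    return np.ravel(r)
for y0 in (0,.5,1,1.5,2):
  s=least_squares(f,[.53,-.13,.02,y0,1.5,1.5]); print(s.x,s.cost)
v=s.x; print(np.degrees(v[3]),f(v))
E
```

```text
[ 0.53   -0.1332  0.0225  1.2047  1.6437  1.5637] 4.1610296158367026e-06
[ 0.53   -0.1332  0.0225  1.2047  1.6437  1.5637] 4.161029615878129e-06
[ 0.53   -0.1332  0.0225  1.2047  1.6437  1.5637] 4.161029615843176e-06
[ 0.53   -0.1332  0.0225  1.2047  1.6437  1.5637] 4.161029615899607e-06
[ 0.53   -0.1332  0.0225  1.2047  1.6437  1.5637] 4.1610296157798345e-06
69.02516464229767 [-0.0008 -0.0002 -0.0001  0.0014  0.0004  0.001  -0.0002 -0.0004 -0.0018
 -0.0003  0.0001  0.0009]
```

```bash
cat >> h.py <<'E'
C=np.array([.53,-.1332,.0225]); YAW=69.0
def c2w(l): return R.from_euler('z',YAW,degrees=True).apply(np.array(l)/1000.)+C
def w2c(p): return R.from_euler('z',-YAW,degrees=True).apply(np.array(p)-C)*1000
def shift(l):  # case mm -> tool shift cm, from pose now
    return toolT()[:3,:3].T@(c2w(l)-toolT()[:3,3])*100
def disp(r,b,h=11): b=np.radians(b); return np.array([-66+r*np.cos(b)-h*np.sin(b)*np.sin(b),76,84+r*np.sin(b)+h*np.sin(b)*np.cos(b)])
def lid(r,a,h=11,y=0): a=np.radians(a); o=40+h*np.sin(a); return np.array([119-r*np.cos(a)+o*np.sin(a),y,100+r*np.sin(a)+o*np.cos(a)])
np.set_printoptions(precision=2,suppress=True)
E
python3 - <<'E'
from h import *
s=observe(); print(w2c(s['tool_pos'])); print(shift([-110,76,158]), shift([-110,76,180]))
for b in range(90,-1,-10): print(b,disp(65,b))
E
```

```text
[-450.65  185.71  179.3 ]
[ 31.2  -17.53   2.13] [ 31.2  -17.53  -0.07]
90 [-77.  76. 149.]
80 [-65.38  76.   149.89]
70 [-53.48  76.   148.62]
60 [-41.75  76.   145.05]
50 [-30.67  76.   139.21]
40 [-20.75  76.   131.2 ]
30 [-12.46  76.   121.26]
20 [ -6.21  76.   109.77]
10 [-2.32 76.   97.17]
0 [-1. 76. 84.]
```

Emit:
servo_tool --moves '[[[3,-1.7,0],-0.12,0],[[7,-4,0],-0.24,0],[[11,-6.2,0],-0.36,0],[[15,-8.4,0],-0.48,0],[[19,-10.7,0],-0.6,0],[[23,-13,0],-0.72,0],[[27,-15.2,0],-0.82,0],[[29,-16.3,0],-0.82,0]]' --newtons 40

```text
time_s: 2.75
tool_pos: [0.4054, -0.2257, 0.202]
ee_rot: [180.0, -0.0, 69.1]
contact_force: [0.9, 0.3, 0.3]
gripper_width: -0.004
```

```bash
python3 - <<'E'
from h import *
s=observe(); print(s['time_s'],w2c(s['tool_pos']),s['ee_rot'],s['joint_pos'],s['gripper_width'],s['contact_force']); 
for l in ([-110,76,150],[-77,76,150]): print(shift(l))
cam('side','side1'); cam('scene','scene1')
E
```

```text
2.75 [-131.05   83.21  179.46] [179.96  -0.04  69.09] [-29.14   0.57  -9.4   79.99   0.04  81.77] -0.004274110341496527 [0.89 0.35 0.3 ]
[2.1  0.72 2.95]
[5.4  0.73 2.95]
```

View pics/side1.png

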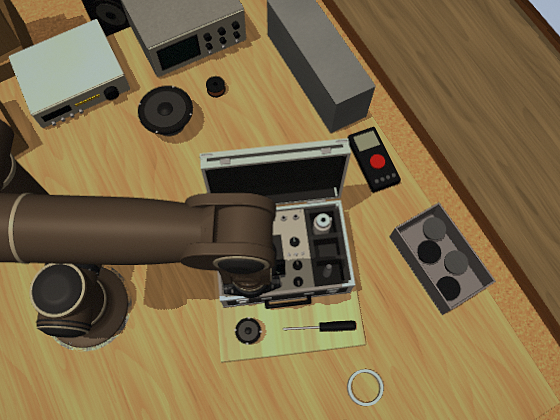

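View pics/scene1.png

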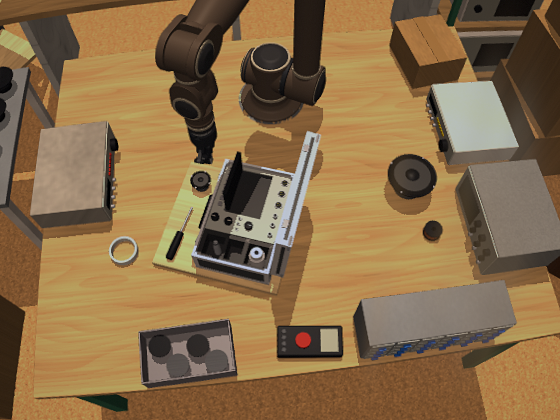

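Emit:
servo_tool --moves '[[[0,0.7,1.5],0,0],[[1,0.7,3],0,0],[[2.5,0.7,3],0,0],[[4,0.7,3],0,0],[[4.7,0.7,3],0,0],[[5.4,0.7,3],0,0],[[6,0.7,3],0,0],[[6.6,0.7,3],0,0]]'

```text
time_s: 3.65
tool_pos: [0.4352, -0.1674, 0.1717]
ee_rot: [180.0, 0.0, 69.0]
contact_force: [-0.8, -0.8, -0.9]
gripper_width: -0.002
```

```bash
python3 - <<'E'
from h import *
s=observe(); print(s['time_s'],w2c(s['tool_pos']),s['ee_rot'],s['contact_force']); 
for b in range(90,-1,-10): print(b,shift(disp(65,b)))
p=cam('scene','scene2'); 
for q in spot_point(p,'display_edge'): print(q['conf'],w2c(w(p,q['centre'])))
E
```

```text
3.65 [-65.89  76.26 149.24] [180.     0.03  69.01] [-0.81 -0.77 -0.91]
90 [-1.11  0.03  0.02]
80 [ 0.05  0.03 -0.07]
70 [1.24 0.03 0.06]
60 [2.41 0.03 0.42]
50 [3.52 0.03 1.  ]
40 [4.51 0.03 1.8 ]
30 [5.34 0.03 2.8 ]
20 [5.97 0.03 3.95]
10 [6.36 0.03 5.2 ]
0 [6.49 0.03 6.52]
0.85 [-51.94  77.63 191.32]
```

View pics/scene2.png

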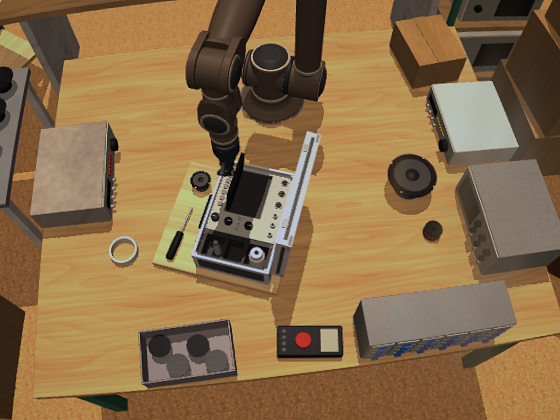

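Emit:
servo_tool --moves '[[[0.6,0,0],0,0],[[1.2,0,0.1],0,0],[[1.8,0,0.3],0,0],[[2.4,0,0.45],0,0],[[3,0,0.75],0,0],[[3.5,0,1.05],0,0],[[4,0,1.4],0,0],[[4.5,0,1.8],0,0]]'

```text
time_s: 4.55
tool_pos: [0.4519, -0.1242, 0.1537]
ee_rot: [180.0, -0.1, 69.1]
contact_force: [0.1, -0.9, 2.3]
gripper_width: -0.0
```

```bash
python3 - <<'E'
from h import *
s=observe(); print(s['time_s'],w2c(s['tool_pos']),s['ee_rot'],s['contact_force']); 
for b in range(40,-1,-5): print(b,shift(disp(65,b)))
p=cam('scene','scene3'); 
for q in spot_point(p,'display_edge'): print(q['conf'],w2c(w(p,q['centre'])))
E
```

```text
4.55 [-19.6   76.14 131.17] [179.97  -0.05  69.09] [ 0.15 -0.86  2.31]
40 [-0.12  0.01 -0.  ]
35 [0.32 0.01 0.47]
30 [0.71 0.01 0.99]
25 [1.05 0.01 1.55]
20 [1.34 0.01 2.14]
15 [1.56 0.01 2.76]
10 [1.72 0.01 3.4 ]
5 [1.82 0.01 4.06]
0 [1.86 0.01 4.72]
0.89 [  0.03  75.17 169.43]
```

Emit:
servo_tool --moves '[[[0.3,0,0.5],0,0],[[0.7,0,1],0,0],[[1,0,1.5],0,0],[[1.3,0,2.1],0,0],[[1.6,0,2.7],0,0],[[1.7,0,3.3],0,0],[[1.8,0,3.8],0,0],[[1.9,0,4.2],0,0]]'

```text
time_s: 5.45
tool_pos: [0.4581, -0.106, 0.1106]
ee_rot: [-179.9, -0.1, 69.1]
contact_force: [0.4, -0.1, 1.8]
gripper_width: 0.001
```

```bash
python3 - <<'E'
from h import *
s=observe(); print(s['time_s'],w2c(s['tool_pos']),s['ee_rot'],s['contact_force']); 
for b in range(10,-1,-5): print(b,shift(disp(65,b)))
p=cam('scene','scene4'); 
for q in spot_point(p,'display_edge'): print(q['conf'],w2c(w(p,q['centre'])))
E
```

```text
5.45 [-0.4  76.85 88.06] [-179.93   -0.06   69.13] [ 0.41 -0.09  1.81]
10 [-0.19  0.08 -0.91]
5 [-0.09  0.08 -0.26]
0 [-0.06  0.09  0.41]
0.94 [ 34.84  75.41 126.68]
0.2 [175.62  -1.29 333.59]
```

View pics/scene4.png

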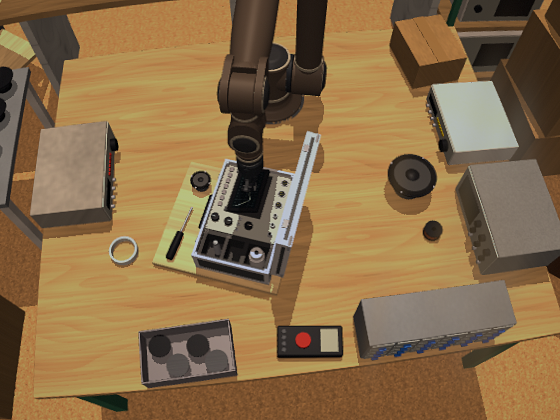

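```bash
python3 - <<'E'
from h import *
for n in ('side','wrist','scene'):
  p=cam(n,n+'5'); 
  for t in ('display_edge','display_hinge'):
    for q in spot_point(p,t): print(n,t,q['conf'],w2c(w(p,q['centre'])))
  if n!='wrist':
   im=p['image'].copy()
   for b,c in ((0,(255,0,0)),(23,(0,255,0))):
    b=np.radians(b);pts=[]
    for rr,yy in ((4,1),(108,1),(108,151),(4,151)): pts.append(proj(p,c2w([-66+rr*np.cos(b),yy,84+rr*np.sin(b)])))
    cv2.polylines(im,[np.int32(pts)],True,c,1)
   u=np.int32(proj(p,c2w([-66,76,84]))); 
   im=im[max(0,u[1]-80):u[1]+80,u[0]-100:u[0]+100]
   cv2.imwrite('pics/%s5c.png'%n,cv2.resize(im,None,fx=4,fy=4)[:,:,::-1])
E
```

```text
side display_edge 0.63 [ 29.91  78.21 126.61]
side display_hinge 0.7 [-68.1   79.35  80.7 ]
wrist display_edge 0.9 [ 34.65  71.24 131.73]
scene display_edge 0.67 [ 36.32  73.25 125.33]
scene display_hinge 0.9 [-67.07  77.    82.09]
```

View pics/scene5c.png

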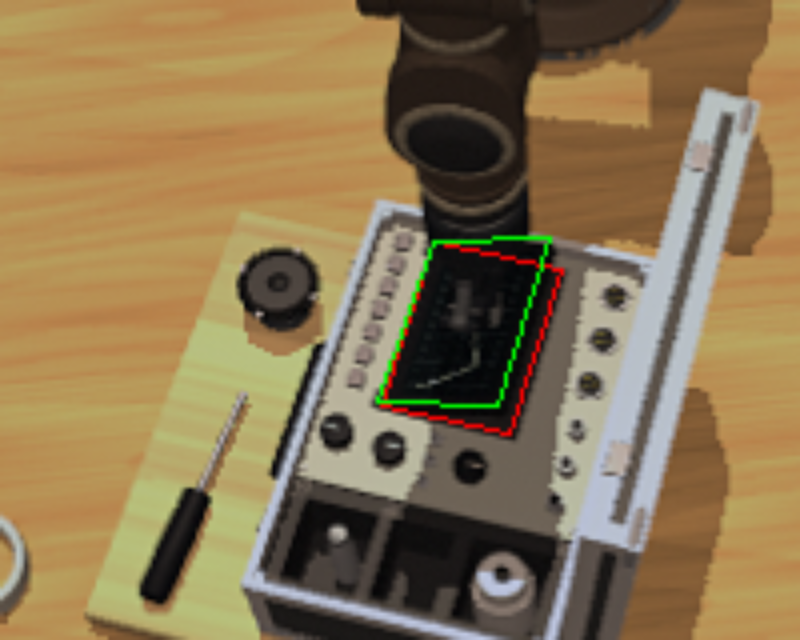

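View pics/wrist5.png

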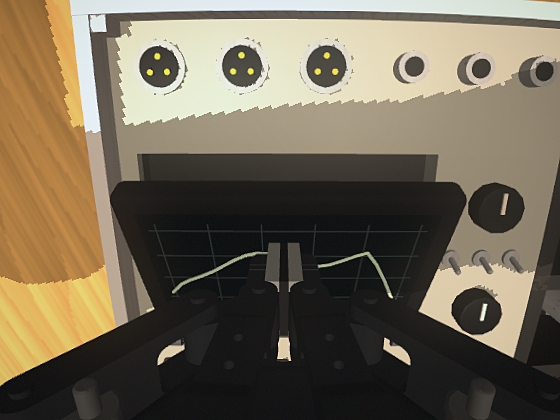

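```bash
python3 - <<'E'
from h import *
p=cam('wrist'); im=p['image'].copy(); T=toolT()
for i in range(-3,10):
  u=proj(p,(T@[0,0,-i*.01,1])[:3]); print(-i,np.array(u)); cv2.circle(im,tuple(np.int32(u)),3,(255,0,0) if i else (0,255,0),-1)
for d in ([.011,0,0],[-.011,0,0],[0,.014,0],[0,-.014,0]):
  u=proj(p,(T@np.r_[d,1])[:3]); cv2.circle(im,tuple(np.int32(u)),2,(0,255,255),-1)
for b,c in ((0,(255,0,255)),(22,(0,255,0))):
    b=np.radians(b);pts=[]
    for rr,yy in ((20,1),(108,1),(108,151),(20,151)): pts.append(proj(p,c2w([-66+rr*np.cos(b),yy,84+rr*np.sin(b)])))
    cv2.polylines(im,[np.int32(pts)],True,c,1)
cv2.imwrite('pics/w6.png',cv2.resize(im[150:],None,fx=1.4,fy=1.4)[:,:,::-1])
E
```

```text
3 [283.47 220.62]
2 [283.46 226.25]
1 [283.46 232.44]
0 [283.45 239.27]
-1 [283.45 246.83]
-2 [283.44 255.26]
-3 [283.44 264.72]
-4 [283.43 275.39]
-5 [283.42 287.52]
-6 [283.41 301.43]
-7 [283.4  317.52]
-8 [283.39 336.33]
-9 [283.38 358.58]
```

View pics/w6.png

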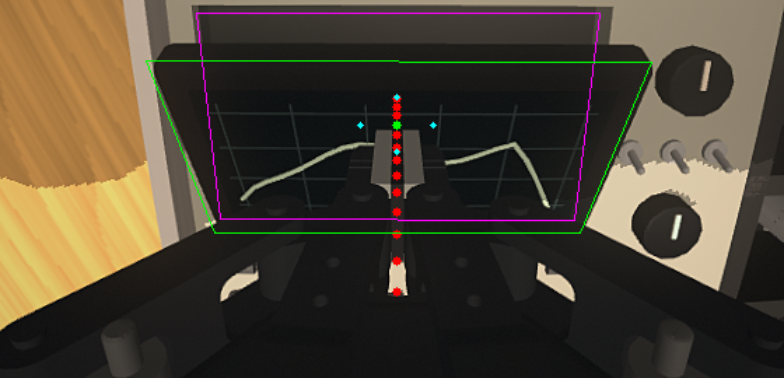

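Emit:
servo_tool --moves '[[[0,0,0.3],0,0],[[0,0,0.5],0,0],[[0,0,0.7],0,0],[[0,0,0.9],0,0],[[0,0,1.0],0,0],[[0,0,1.1],0,0],[[0,0,1.2],0,0],[[0,0,1.2],0,0]]'

```text
time_s: 6.85
tool_pos: [0.4582, -0.1062, 0.0991]
ee_rot: [-180.0, -0.0, 69.1]
contact_force: [0.3, 0.2, -0.6]
gripper_width: -0.002
```

```bash
python3 - <<'E'
from h import *
s=observe(); print(s['time_s'],w2c(s['tool_pos']),s['ee_rot'],s['contact_force'],s['gripper_width']); 
for n in ('wrist','scene'):
  p=cam(n,n+'7'); 
  for q in spot_point(p,'display_edge'): print(n,q['conf'],w2c(w(p,q['centre'])))
E
```

```text
6.85 [-0.54 76.68 76.56] [-179.96   -0.05   69.12] [ 0.3   0.22 -0.58] -0.0018538618145263555
wrist 0.84 [ 40.1   72.71 112.82]
scene 0.76 [ 36.72  74.79 113.49]
```

View pics/wrist7.png

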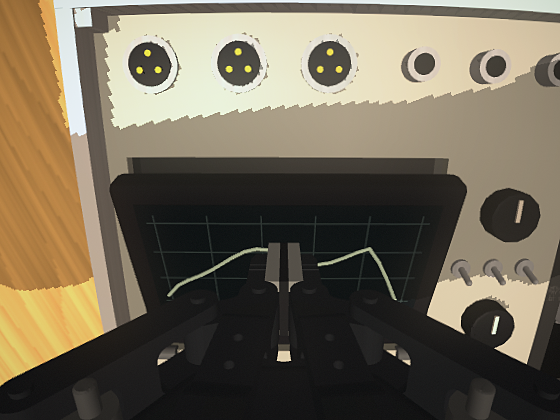

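Emit:
servo_tool --moves '[[[0,0,0.3],0,0],[[0,0,0.5],0,0],[[0,0,0.7],0,0],[[0,0,0.9],0,0],[[0,0,1.1],0,0],[[0,0,1.2],0,0],[[0,0,1.3],0,0],[[0,0,1.3],0,0]]'

```text
time_s: 7.85
tool_pos: [0.458, -0.1062, 0.0859]
ee_rot: [-179.9, -0.0, 69.1]
contact_force: [0.2, -0.6, 0.7]
gripper_width: -0.003
```

```bash
python3 - <<'E'
from h import *
s=observe(); print(s['time_s'],w2c(s['tool_pos']),s['ee_rot'],s['contact_force'],s['gripper_width']); 
for n in ('wrist','scene'):
  p=cam(n,n+'8'); 
  for q in spot_point(p,'display_edge'): print(n,q['conf'],w2c(w(p,q['centre'])))
E
```

```text
7.85 [-0.64 76.87 63.44] [-179.93   -0.03   69.12] [ 0.21 -0.57  0.75] -0.002942517585545302
wrist 0.76 [43.14 74.11 99.01]
scene 0.74 [40.81 75.29 97.23]
```

View pics/wrist8.png

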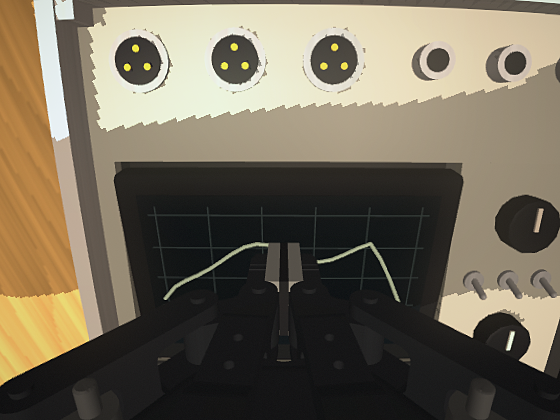

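Emit:
servo_tool --moves '[[[0,0,0.2],0,0],[[0,0,0.4],0,0],[[0,0,0.5],0,0],[[0,0,0.6],0,0],[[0,0,0.7],0,0],[[0,0,0.8],0,0],[[0,0,0.9],0,0],[[0,0,0.9],0,0]]'

```text
time_s: 8.85
tool_pos: [0.4581, -0.1063, 0.0776]
ee_rot: [-180.0, -0.0, 69.1]
contact_force: [-0.5, 1.4, 5.7]
gripper_width: -0.003
```

```bash
python3 - <<'E'
from h import *
s=observe(); print(s['time_s'],w2c(s['tool_pos']),s['ee_rot'],s['contact_force'],s['gripper_width']); 
for n in ('wrist','scene'):
  p=cam(n,n+'9'); 
  for q in spot_point(p,'display_edge'): print(n,q['conf'],w2c(w(p,q['centre'])))
E
```

```text
8.85 [-0.67 76.79 55.09] [-179.97   -0.03   69.12] [-0.46  1.36  5.7 ] -0.002598434277832369
wrist 0.9 [40.57 73.14 86.49]
scene 0.83 [40.89 73.15 85.41]
```

View pics/wrist9.png

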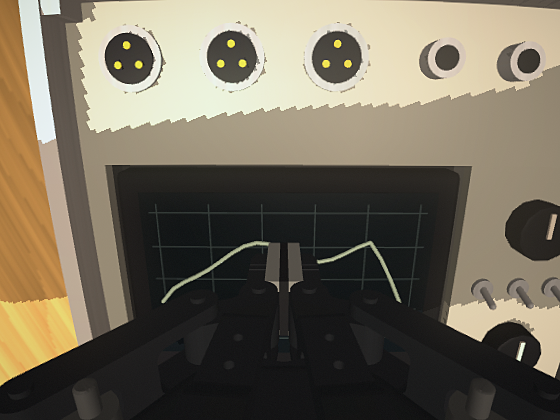

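Emit:
servo_tool --moves '[[[0,0,0.2],0,0],[[0,0,0.3],0,0],[[0,0,0.3],0,0],[[0,0,0.4],0,0],[[0,0,0.4],0,0],[[0,0,0.4],0,0],[[0,0,0.4],0,0],[[0,0,0.4],0,0]]'

```text
time_s: 9.85
tool_pos: [0.4584, -0.1064, 0.0773]
ee_rot: [179.9, -0.1, 69.1]
contact_force: [-10.0, 3.5, 29.0]
gripper_width: -0.001
```

```bash
python3 - <<'E'
from h import *
s=observe(); print(s['time_s'],w2c(s['tool_pos']),s['ee_rot'],s['contact_force'],s['gripper_width']); 
for n in ('wrist','scene'):
  p=cam(n,n+'10'); 
  for q in spot_point(p,'display_edge'): print(n,q['conf'],w2c(w(p,q['centre'])))
E
```

```text
9.85 [-0.63 76.48 54.79] [179.85  -0.06  69.12] [-9.99  3.53 29.03] -0.0007677815204698211
wrist 0.95 [46.03 73.65 89.98]
scene 0.62 [41.81 72.84 82.24]
```

Emit:
servo_tool --moves '[[[0,0,-1],0,0],[[0,0,-3],0,0],[[0,0,-6.5],0,0],[[0,1,-10],0,0],[[0,2,-14],0,0],[[0,3,-18],0,0],[[0,3,-21],0,0],[[0,3,-24],0,0]]'

```text
time_s: 10.85
tool_pos: [0.4858, -0.1174, 0.3186]
ee_rot: [179.8, -0.0, 69.1]
contact_force: [0.1, 0.7, -1.3]
gripper_width: -0.001
```

```bash
python3 - <<'E'
from h import *
s=observe(); print(s['time_s'],w2c(s['tool_pos']),s['ee_rot'],s['contact_force'],s['joint_pos']); 
for n in ('wrist','scene','side'):
  p=cam(n,n+'11'); 
  for t in ('display_edge','lid_edge','calibrator','microphone','small_driver'):
   for q in spot_point(p,t)[:1]: print(n,t,q['conf'],w2c(w(p,q['centre'])))
E
```

```text
10.85 [ -1.04  46.93 296.14] [179.85  -0.03  69.11] [ 0.12  0.66 -1.35] [-13.59   6.06  11.21  95.     0.01  97.3 ]
wrist display_edge 0.87 [45.53 71.72 89.06]
wrist calibrator 0.74 [  65.67 -119.5    23.74]
wrist microphone 0.97 [ -62.16 -113.42   20.06]
wrist small_driver 0.78 [-189.    109.62    3.84]
scene display_edge 0.88 [41.29 75.28 84.4 ]
scene lid_edge 0.72 [173.89  -0.22 336.89]
scene calibrator 0.84 [  63.72 -115.79   24.59]
scene microphone 0.39 [ -61.92 -111.41   25.62]
scene small_driver 0.81 [-185.65  111.42   -1.88]
side display_edge 0.96 [42.15 77.79 81.84]
side lid_edge 0.28 [116.33  -1.2   99.87]
side calibrator 0.55 [ 2.35 -0.2  -2.92]
side microphone 0.59 [ -60.93 -114.77   19.29]
side small_driver 0.69 [-189.49  108.81   -0.48]
```

View pics/wrist11.png

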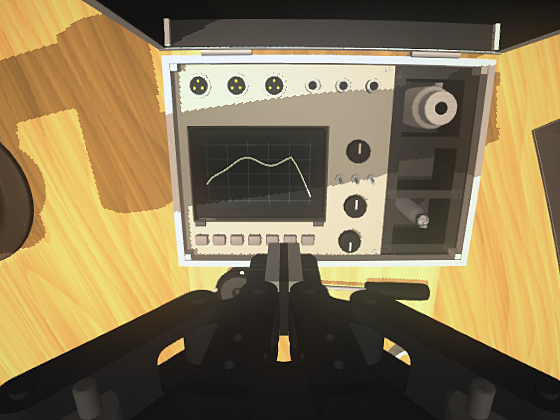

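View pics/scene11.png

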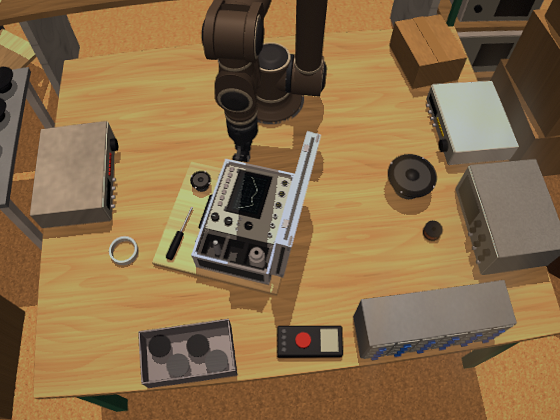

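View pics/side11.png

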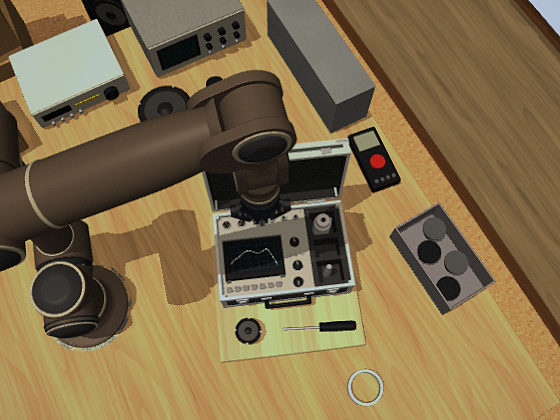

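```bash
python3 - <<'E'
from h import *
T=toolT()
p=cam('wrist')
for x in (-.011,0,.011):
  print(x,[(z,round(proj(p,(T@[x,0,z/1000,1])[:3])[1])) for z in range(10,-50,-5)])
for n in ('scene','side'):
  p=cam(n,n+'12'); im=p['image'].copy()
  u0=np.int32(proj(p,T[:3,3]))
  for z in (0,-29,-75):
    u=np.int32(np.array(proj(p,(T@[0,0,z/1000,1])[:3]))*1); print(n,z,u); cv2.circle(im,tuple(u),1,(255,0,0),-1)
  cv2.imwrite('pics/%s12.png'%n,cv2.resize(im[u0[1]-60:u0[1]+40,u0[0]-70:u0[0]+70],None,fx=5,fy=5,interpolation=cv2.INTER_CUBIC)[:,:,::-1])
E
```

```text
-0.011 [(10, 250), (5, 254), (0, 258), (-5, 262), (-10, 266), (-15, 271), (-20, 276), (-25, 281), (-30, 286), (-35, 292), (-40, 298), (-45, 305)]
0 [(10, 232), (5, 236), (0, 239), (-5, 243), (-10, 247), (-15, 251), (-20, 255), (-25, 260), (-30, 265), (-35, 270), (-40, 275), (-45, 281)]
0.011 [(10, 214), (5, 217), (0, 220), (-5, 223), (-10, 227), (-15, 230), (-20, 234), (-25, 238), (-30, 242), (-35, 247), (-40, 252), (-45, 257)]
scene 0 [245 164]
scene -29 [244 159]
scene -75 [243 149]
side 0 [261 226]
side -29 [261 221]
side -75 [260 214]
```

View pics/scene12.png

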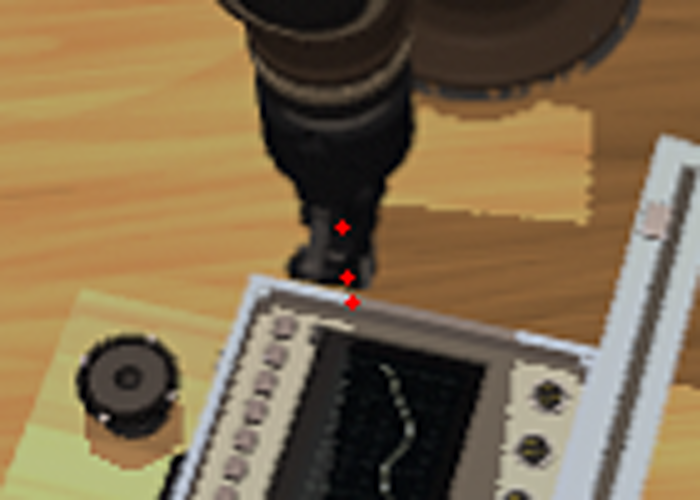

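Emit:
servo_tool --moves '[[[0,0,-3],0,0],[[1,0,-5],0,0],[[4,0,-5.5],0,0],[[8,0,-5.5],0,0],[[12,0,-5.5],0,0],[[16,0,-5.5],0,0],[[19,0,-5.5],0,0],[[21.5,0,-5.5],0,0]]'

```text
time_s: 12.7
tool_pos: [0.5627, 0.0857, 0.3723]
ee_rot: [179.9, -0.1, 69.2]
contact_force: [-0.6, -0.2, 0.5]
gripper_width: 0.003
```

```bash
python3 - <<'E'
from h import *
s=observe(); print(s['time_s'],w2c(s['tool_pos']),s['ee_rot'],s['contact_force'],s['joint_pos']); 
T=toolT()
for n in ('scene','side'):
  p=cam(n,n+'13'); 
  for t in ('display_edge','lid_edge'):
   for q in spot_point(p,t)[:1]: print(n,t,q['conf'],w2c(w(p,q['centre'])))
E
```

```text
12.7 [216.07  47.9  349.83] [179.86  -0.06  69.19] [-0.62 -0.15  0.5 ] [  8.67  16.65  31.53 104.73  -0.02 119.48]
scene display_edge 0.74 [42.01 74.92 82.34]
scene lid_edge 0.87 [174.15  -2.39 332.55]
side display_edge 0.72 [37.88 78.31 85.04]
side lid_edge 0.6 [176.5   -1.49 328.83]
```

View pics/scene13.png

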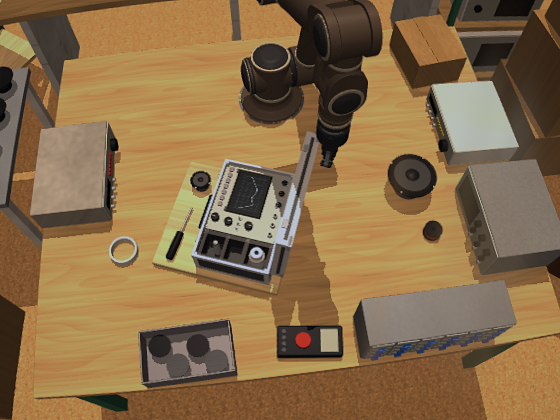

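View pics/side13.png

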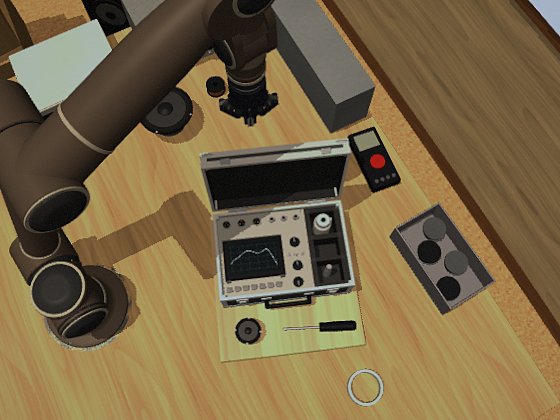

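Emit:
servo_tool --moves '[[[0,0,2],0,0],[[0,0,4.5],0,0],[[-0.5,0,6.5],0,0],[[-1.5,0,7.2],0,0],[[-2.5,0,7.2],0,0],[[-3.5,0,7.2],0,0],[[-4.3,0,7.2],0,0],[[-5,0,7.2],0,0]]'

```text
time_s: 13.8
tool_pos: [0.5448, 0.0363, 0.303]
ee_rot: [179.7, -0.3, 69.1]
contact_force: [0.8, 5.6, 4.0]
gripper_width: -0.002
```

```bash
python3 - <<'E'
from h import *
s=observe(); print(s['time_s'],w2c(s['tool_pos']),s['ee_rot'],s['contact_force'],s['torque'],s['joint_pos']); 
for a in range(95,-1,-5): print(a,lid(190,a)-[0,0,29],shift(lid(190,a,y=47)-[0,0,29]))
for n in ('scene','side'):
  p=cam(n,n+'14'); 
  for t in ('display_edge','lid_edge'):
   for q in spot_point(p,t)[:1]: print(n,t,q['conf'],w2c(w(p,q['centre'])))
E
```

```text
13.8 [163.6   46.92 280.53] [179.66  -0.28  69.06] [0.8  5.57 3.99] [ 1.08 -0.28 -0.01] [  3.75  10.6   14.52  93.5    0.11 114.7 ]
95 [186.32   0.   255.84] [ 2.26 -0.02  2.48]
90 [170.   0. 261.] [ 0.63 -0.02  1.96]
85 [153.2    0.   264.72] [-1.05 -0.02  1.58]
80 [136.07   0.   266.94] [-2.76 -0.02  1.35]
75 [118.72   0.   267.63] [-4.49 -0.02  1.27]
70 [101.32   0.   266.76] [-6.23 -0.02  1.35]
65 [ 83.99   0.   264.32] [-7.97 -0.02  1.58]
60 [ 66.89   0.   260.31] [-9.68 -0.03  1.98]
55 [ 50.17   0.   254.75] [-11.36  -0.03   2.52]
50 [ 33.97   0.   247.68] [-12.98  -0.04   3.22]
45 [ 18.43   0.   239.13] [-14.54  -0.05   4.07]
40 [  3.71   0.   229.19] [-16.01  -0.05   5.06]
35 [-10.08   0.   217.91] [-17.4   -0.06   6.18]
30 [-22.79   0.   205.4 ] [-18.68  -0.07   7.42]
25 [-34.33   0.   191.76] [-19.84  -0.08   8.78]
20 [-44.57   0.   177.11] [-20.87  -0.09  10.24]
15 [-53.44   0.   161.56] [-21.76  -0.1   11.79]
10 [-60.84   0.   145.27] [-22.51  -0.11  13.42]
5 [-66.71   0.   128.36] [-23.1   -0.12  15.11]
0 [-71.   0. 111.] [-23.54  -0.13  16.84]
scene display_edge 0.82 [43.02 71.71 83.  ]
scene lid_edge 0.6 [153.1    0.01 337.66]
side display_edge 0.64 [36.79 76.11 81.85]
side lid_edge 0.97 [156.67  -1.02 336.49]
```

View pics/scene14.png

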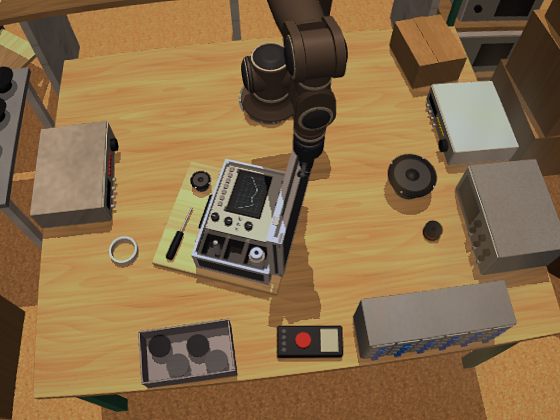

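Emit:
servo_tool --moves '[[[-0.3,0,-0.5],0,0],[[-1.2,0,-0.5],0,0],[[-2.1,0,-0.5],0,0],[[-3,0,-0.5],0,0],[[-4,0,-0.4],0,0],[[-5,0,-0.3],0,0],[[-6,0,-0.2],0,0],[[-7,0,-0.1],0,0]]'

```text
time_s: 14.9
tool_pos: [0.5191, -0.0304, 0.302]
ee_rot: [179.8, 0.0, 69.1]
contact_force: [2.3, 2.6, 2.6]
gripper_width: 0.005
```

```bash
python3 - <<'E'
from h import *
s=observe(); print(s['time_s'],w2c(s['tool_pos']),s['ee_rot'],s['contact_force'],s['torque']); 
for a in range(75,-1,-5): print(a,shift(lid(205,a,y=47)-[0,0,29]))
for n in ('scene','side'):
  p=cam(n,n+'15'); 
  for t in ('display_edge','lid_edge'):
   for q in spot_point(p,t)[:1]:
     e=w2c(w(p,q['centre'])); print(n,t,q['conf'],e)
     if t=='lid_edge': print(np.degrees(np.arctan2(e[2]-100,119-e[0])-np.arctan2(40,234)))
E
```

```text
14.9 [ 92.04  47.01 279.52] [179.79   0.    69.05] [2.29 2.59 2.58] [ 0.59 -0.4   0.05]
75 [ 2.28  0.   -0.26]
70 [ 0.42  0.   -0.13]
65 [-1.44 -0.    0.16]
60 [-3.26 -0.    0.62]
55 [-5.05 -0.01  1.25]
50 [-6.77 -0.01  2.04]
45 [-8.42 -0.02  2.98]
40 [-9.98 -0.02  4.07]
35 [-11.44  -0.03   5.3 ]
30 [-12.78  -0.03   6.66]
25 [-14.    -0.04   8.14]
20 [-15.07  -0.05   9.73]
15 [-16.    -0.05  11.41]
10 [-16.76  -0.06  13.17]
5 [-17.37  -0.07  14.99]
0 [-17.8   -0.08  16.85]
scene display_edge 0.21 [-362.54 -168.31  -25.11]
scene lid_edge 0.56 [-198.58  -76.96    3.97]
-26.525194990320788
side display_edge 0.55 [39.85 79.87 80.89]
side lid_edge 0.63 [ 72.29   0.79 333.  ]
68.96381761524967
```

View pics/scene15.png

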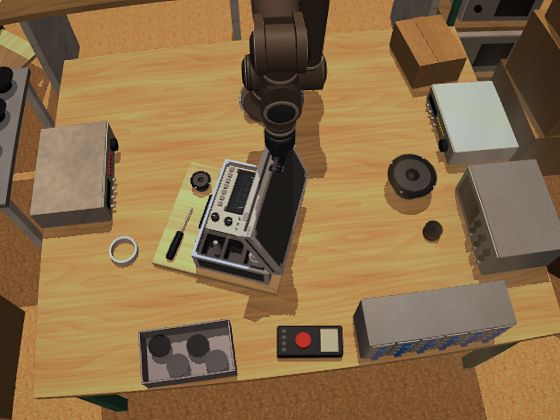

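Emit:
servo_tool --moves '[[[-1,0,0.1],0,0],[[-2.1,0,0.3],0,0],[[-3.2,0,0.6],0,0],[[-4.2,0,0.9],0,0],[[-5.2,0,1.3],0,0],[[-6.2,0,1.8],0,0],[[-7.2,0,2.3],0,0],[[-8.2,0,2.9],0,0]]'

```text
time_s: 16.0
tool_pos: [0.4891, -0.1073, 0.272]
ee_rot: [179.9, 0.1, 69.0]
contact_force: [1.5, 3.0, -0.5]
gripper_width: 0.001
```

```bash
python3 - <<'E'
from h import *
s=observe(); print(s['time_s'],w2c(s['tool_pos']),s['ee_rot'],s['contact_force'],s['torque']); 
for a in range(50,-1,-5): print(a,shift(lid(205,a,y=47)-[0,0,29]))
for n in ('scene','side'):
  p=cam(n,n+'16'); 
  for t in ('display_edge','lid_edge'):
   for q in spot_point(p,t)[:1]:
     e=w2c(w(p,q['centre'])); print(n,t,q['conf'],e)
     if t=='lid_edge': print(np.degrees(np.arctan2(e[2]-100,119-e[0])-np.arctan2(40,234)))
E
```

```text
16.0 [  9.52  47.42 249.47] [179.9    0.07  69.03] [ 1.46  2.98 -0.46] [ 0.53 -0.18  0.03]
50 [ 1.48  0.04 -0.97]
45 [-0.17  0.04 -0.03]
40 [-1.73  0.04  1.07]
35 [-3.19  0.04  2.3 ]
30 [-4.53  0.03  3.66]
25 [-5.74  0.03  5.14]
20 [-6.81  0.03  6.73]
15 [-7.73  0.02  8.41]
10 [-8.5   0.02 10.17]
5 [-9.1   0.02 11.99]
0 [-9.54  0.01 13.86]
scene display_edge 0.64 [ -60.87 -112.3    25.18]
scene lid_edge 0.6 [-12.9   -2.79 300.03]
46.89898549784967
side display_edge 0.71 [40.1  76.83 81.55]
side lid_edge 0.76 [-15.63  -0.44 294.36]
45.59013938375947
```

Emit:
servo_tool --moves '[[[-0.9,0,0.5],0,0],[[-1.7,0,1.1],0,0],[[-2.5,0,1.7],0,0],[[-3.2,0,2.3],0,0],[[-3.9,0,3],0,0],[[-4.5,0,3.7],0,0],[[-5.1,0,4.4],0,0],[[-5.7,0,5.1],0,0]]'

```text
time_s: 17.1
tool_pos: [0.469, -0.1604, 0.2209]
ee_rot: [179.9, 0.1, 69.0]
contact_force: [0.5, 1.3, 1.8]
gripper_width: -0.001
```

```bash
python3 - <<'E'
from h import *
s=observe(); print(s['time_s'],w2c(s['tool_pos']),s['ee_rot'],s['contact_force'],s['torque']); 
for a in range(30,-1,-5): print(a,shift(lid(205,a,y=47)-[0,0,29]))
for n in ('scene','side'):
  p=cam(n,n+'17'); 
  for t in ('lid_edge',):
   for q in spot_point(p,t)[:1]:
     e=w2c(w(p,q['centre'])); print(n,t,q['conf'],e)
     if t=='lid_edge': print(np.degrees(np.arctan2(e[2]-100,119-e[0])-np.arctan2(40,234)))
E
```

```text
17.1 [-47.27  47.19 198.43] [179.9    0.09  69.03] [0.53 1.31 1.82] [ 0.26 -0.17  0.04]
30 [ 1.15  0.02 -1.45]
25 [-0.06  0.02  0.03]
20 [-1.14  0.02  1.62]
15 [-2.06  0.01  3.3 ]
10 [-2.83  0.01  5.06]
5 [-3.43  0.01  6.88]
0 [-3.86  0.    8.75]
scene lid_edge 0.78 [-76.19   0.57 238.21]
25.60077169968866
side lid_edge 0.7 [-76.57   1.91 234.63]
24.843445749756395
```

View pics/side17.png

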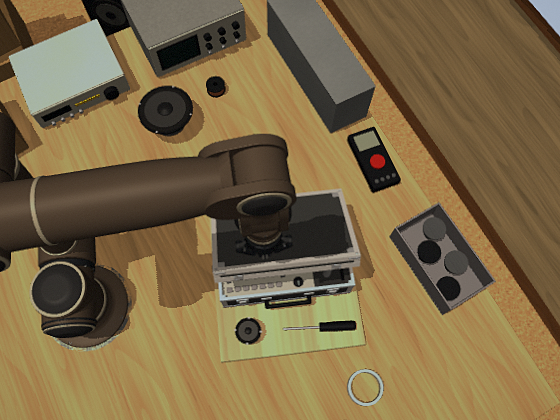

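Emit:
servo_tool --moves '[[[-0.6,0,0.7],0,0],[[-1.1,0,1.5],0,0],[[-1.6,0,2.3],0,0],[[-2,0,3.1],0,0],[[-2.4,0,3.9],0,0],[[-2.7,0,4.7],0,0],[[-3,0,5.5],0,0],[[-3.2,0,6.3],0,0]]'

```text
time_s: 18.1
tool_pos: [0.4572, -0.1906, 0.1576]
ee_rot: [179.9, 0.1, 69.0]
contact_force: [-0.3, -1.2, 1.1]
gripper_width: -0.0
```

```bash
python3 - <<'E'
from h import *
s=observe(); print(s['time_s'],w2c(s['tool_pos']),s['ee_rot'],s['contact_force'],s['torque']); 
for a in range(10,-1,-5): print(a,shift(lid(205,a,y=47)-[0,0,29]))
for n in ('scene','side'):
  p=cam(n,n+'18'); 
  for t in ('lid_edge',):
   for q in spot_point(p,t)[:1]:
     e=w2c(w(p,q['centre'])); print(n,t,q['conf'],e)
     if t=='lid_edge': print(np.degrees(np.arctan2(e[2]-100,119-e[0])-np.arctan2(40,234)))
E
```

```text
18.1 [-79.68  47.42 135.12] [179.95   0.14  68.99] [-0.32 -1.21  1.15] [-0.18  0.05 -0.03]
10 [ 0.4   0.04 -1.28]
5 [-0.2   0.04  0.55]
0 [-0.63  0.04  2.41]
scene lid_edge 0.69 [-109.8    -0.35  168.43]
6.95075743320642
side lid_edge 0.8 [-111.8    -2.15  165.22]
6.0785102019761785
```

Emit:
servo_tool --moves '[[[-0.1,0,0.4],0,0],[[-0.2,0,0.8],0,0],[[-0.3,0,1.1],0,0],[[-0.4,0,1.4],0,0],[[-0.5,0,1.7],0,0],[[-0.5,0,1.9],0,0],[[-0.5,0,2.1],0,0],[[-0.5,0,2.3],0,0]]'

```text
time_s: 19.1
tool_pos: [0.4553, -0.1948, 0.1349]
ee_rot: [180.0, 0.1, 69.0]
contact_force: [-0.3, -0.9, 0.1]
gripper_width: 0.002
```

```bash
python3 - <<'E'
from h import *
s=observe(); print(s['time_s'],w2c(s['tool_pos']),s['ee_rot'],s['contact_force'],s['torque']); 
for n in ('scene','side'):
  p=cam(n,n+'19'); 
  for t in ('lid_edge',):
   for q in spot_point(p,t)[:1]:
     e=w2c(w(p,q['centre'])); print(n,t,q['conf'],e)
     if t=='lid_edge': print(np.degrees(np.arctan2(e[2]-100,119-e[0])-np.arctan2(40,234)))
E
```

```text
19.1 [-84.31  47.61 112.42] [179.98   0.12  69.  ] [-0.25 -0.93  0.08] [-0.08  0.13  0.02]
scene lid_edge 0.88 [-118.4    -1.28  143.21]
0.6159463280061596
side lid_edge 0.93 [-114.7    -0.5   138.11]
-0.4397358091227708
```

Nearly shut with no reaction from the rim yet, so I press gently further until the force rises.

Emit:
servo_tool --moves '[[[0,0,0.2],0,0],[[0,0,0.3],0,0],[[0,0,0.4],0,0],[[0,0,0.5],0,0],[[0,0,0.6],0,0],[[0,0,0.6],0,0],[[0,0,0.6],0,0],[[0,0,0.6],0,0]]'

```text
time_s: 20.1
tool_pos: [0.4558, -0.1947, 0.1339]
ee_rot: [179.7, 0.1, 69.0]
contact_force: [-10.8, 3.7, 32.4]
gripper_width: -0.002
```

```bash
python3 - <<'E'
from h import *
s=observe(); print(s['time_s'],w2c(s['tool_pos']),s['ee_rot'],s['contact_force'],s['torque']); 
for n in ('scene','side'):
  p=cam(n,n+'20'); 
  for t in ('lid_edge',):
   for q in spot_point(p,t)[:1]:
     e=w2c(w(p,q['centre'])); print(n,t,q['conf'],e)
E
```

```text
20.1 [-84.03  47.17 111.37] [179.7    0.1   69.02] [-10.82   3.7   32.44] [0.94 2.26 0.01]
scene lid_edge 0.65 [-118.35   -1.5   143.44]
side lid_edge 0.72 [-113.17    3.86  139.96]
```

View pics/side20.png

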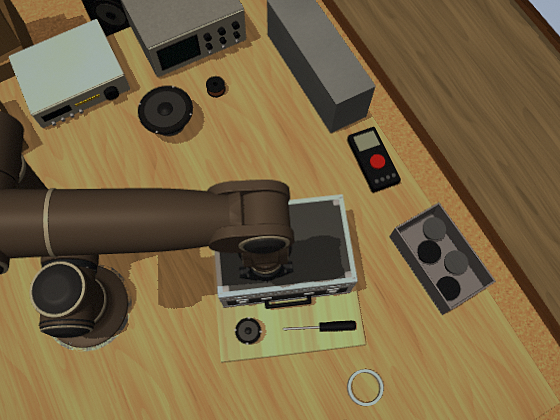

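Emit:
servo_tool --moves '[[[0,0,-0.5],0,0],[[0,0,-1.5],0,0],[[0,0,-3.5],0,0],[[0,0,-6],0,0],[[0,0,-9],0,0],[[-2,0,-12],0,0],[[-5,0,-14],0,0],[[-8,0,-15],0,0]]'

```text
time_s: 21.1
tool_pos: [0.4269, -0.2698, 0.2862]
ee_rot: [179.6, 0.1, 69.1]
contact_force: [0.9, 0.0, -0.5]
gripper_width: 0.003
```

```bash
python3 - <<'E'
from h import *
s=observe(); print(s['time_s'],w2c(s['tool_pos']),s['contact_force']); 
for n in ('scene','side','wrist'):
  p=cam(n,n+'21'); 
  for t in ('lid_edge','small_driver','screwdriver','tape_roll','woofer','coil'):
   for q in spot_point(p,t)[:1]:
     e=w(p,q['centre']); print(n,t,round(q['conf'],2),e,w2c(e))
E
```

```text
21.1 [-164.44   47.3   263.65] [ 0.88  0.05 -0.51]
scene lid_edge 0.8 [ 0.49 -0.24  0.17] [-114.85   -0.26  143.86]
scene small_driver 0.58 [ 0.36 -0.27  0.02] [-188.79  108.69   -0.39]
scene screwdriver 0.77 [ 0.53 -0.34  0.03] [-198.19  -73.54    2.91]
scene tape_roll 0.73 [ 0.53 -0.13  0.02] [ 0.97 -0.66  2.29]
scene woofer 0.77 [0.43 0.42 0.  ] [480.45 290.33 -20.6 ]
side lid_edge 0.68 [ 0.49 -0.24  0.16] [-112.98    0.21  139.46]
side small_driver 0.87 [ 0.36 -0.27  0.02] [-189.07  111.18    0.85]
side screwdriver 0.67 [ 0.53 -0.34  0.02] [-195.14  -76.82   -2.23]
side tape_roll 0.86 [ 0.56 -0.53  0.  ] [-360.6  -173.22  -21.89]
side woofer 0.59 [ 0.43  0.42 -0.  ] [478.34 289.79 -26.11]
side coil 0.54 [ 0.61  0.46 -0.  ] [578.99 134.59 -25.45]
wrist lid_edge 0.59 [ 0.49 -0.24  0.16] [-116.15   -0.87  140.83]
wrist small_driver 0.78 [ 0.36 -0.27  0.03] [-189.34  107.71    2.66]
wrist screwdriver 0.8 [ 0.53 -0.34  0.03] [-193.78  -79.59    3.63]
wrist tape_roll 0.69 [ 0.56 -0.54 -0.  ] [-365.3  -174.05  -26.98]
wrist coil 0.25 [ 0.53 -0.13  0.03] [-0.11 -1.47  2.76]
```

View pics/side21.png

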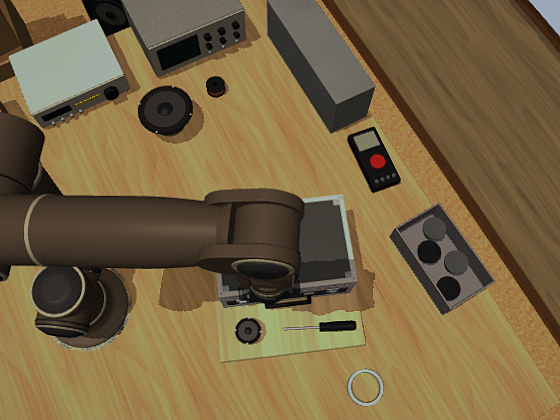

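View pics/wrist21.png

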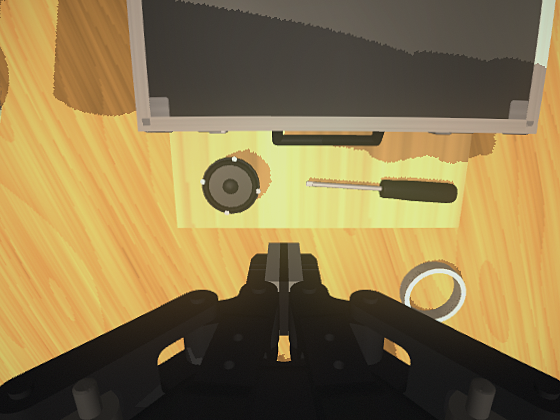

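```bash
python3 -c "
from cell import *
print(sign_off(), observe()['time_s'])"
```

```text
the job is handed in; nothing more can be done
the job is handed in; nothing more can be done
```

I pushed the display flat into its recess with the shut fingers, then went over and behind the lid and eased it down onto the rim. I backed the arm off and handed the job in at about 21 s; it gives no verdict.

- **Display:** the last press met a hard stop at about 29 N along z (about 31 N in all), against the 60 N limit. The cameras then put its free edge at 82–89 mm, against 84 mm for flush. It was still at about 82 mm part-way through the lid swing. I could not check it with the lid shut.
- **Lid:** the last press met a hard stop at about 32 N along z (about 34 N in all). After backing off, the three cameras put its edge at 139–144 mm, against 140 mm for fully shut; the tolerance is about 7 mm. I moved it at well under 1 rad/s near the end.
- **Loose things:** the small driver, screwdriver, tape roll, woofer and coil showed no movement in the last pictures beyond the network's few millimetres. The calibrator and microphone were where they started before I moved the lid; they are now hidden under it.
- **Disagreements:**
  - The finger tips touched about 25–29 mm further back than the stated TCP, so the display was less folded than I expected part-way. I corrected by pushing until contact.
  - A few network detections were plainly wrong and I ignored them: one tape roll and one coil reported at the case origin, and one lid edge.

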